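Bored spacer block off its post, held socket up

TASK

Two wooden spacer blocks sit on the upright posts of two stands; one has a blind hole bored into one of its ends, the other block has plain ends. Lift the bored block up and off its post and turn it so that its blind hole (not the cross hole it sat by) faces straight up, ready for me to drop a dowel in. Finish while still holding it like that, still and well above the tops of the stands, over the open part of the table (not over the drawer chest), touching nothing else, and leave the plain block and all the other things where they are.

Things in the scene. Friction and masses are not known exactly. Their poses are not given: they have to be found in the camera images.
- bored_block_mid (a point): centre of the bored block: wood, 76 mm long (own x), 36 wide (y), 36 high (z), about 0.11 kg. Blind hole, 22 mm wide, 26 deep, in the middle of its +x end, so +x is the way the hole faces: level at the start, to any side. The -x end is plain. A 15 mm cross hole runs through its middle along z; by it the block sits level, z up, on either stand's post, its underside on the collar.
- plain_block_mid (a point): centre of the plain block: same wood, size and cross hole as the bored block, sitting in the same way on the other stand's post, but both its ends are plain. To be left there.
- stand_left_collar (a point): the left stand, fixed: foot disc 110 mm wide, 14 thick; stem 18 mm thick; collar 32 mm wide that a block rests on. The point is the centre of the collar's upper face, 90 mm above the table. The post, 11 mm thick, rises 46 mm from it and stands 10 mm out of the top of a block; its tip is 136 mm above the table.
- stand_right_collar (a point): the right stand, fixed: foot disc 110 mm wide, 14 thick; stem 18 mm thick; collar 32 mm wide that a block rests on. The point is the centre of the collar's upper face, 90 mm above the table. The post, 11 mm thick, rises 46 mm from it and stands 10 mm out of the top of a block; its tip is 136 mm above the table.
- tape_roll_mid (a point): roll of tan tape lying flat, 99 mm across, 25 mm high; loose bystander on the table, to be left alone. The point is its centre, 12.5 mm above the table.
- jar_mid (a point): small colour jar with lid, 48 mm across, 58 mm high; loose bystander on the table, to be left alone. The point is its centre, 29 mm above the table.
- mould_plug_mid (a point): white plaster plug, 44 mm across, 34 mm high; loose bystander on the table, to be left alone. The point is its centre, 17 mm above the table.
- beaker_mid (a point): white beaker, 71 mm across, 93 mm high; loose bystander on the table, to be left alone. The point is its centre, 46.5 mm above the table.
There are look-alikes about, which are no part of the job. What is shaped like the part that bears bored_block_mid but green is not meant.

How it is judged:
By the outcome, as a careful person would: the job done as asked, in the order asked, and still so for the second after the job is handed in, while the arm keeps its last pose, push and grip.
It also fails if it takes over 45 s, if anything falls off the work surface, if the arm or the gripper's body presses on something with over 40 N, if the wrist force passes 120 N, or if a joint passes its speed limit or range.

ROBOT

A 6-joint arm with a two-finger parallel gripper is mounted at the origin on a cart in front of the work surface, level with it; the furniture and walls round the work are solid. World frame = base frame: x ahead of the robot, y to its left, z up, the work surface at z = 0. Lengths are in m, angles in rad, forces in N, time in s.
With the tool pointing down it reaches from about 0.375 to 0.9 m from the base axis. Payload 3.1 kg.
Tool frame: the origin (TCP) lies midway between the tips of the shut fingers; the grasp point (between the pads) lies pinch_z behind it (pinch_z is the distance from the TCP to the grasp point, in m); y points along the fingers, z is the direction in which the jaws open and shut, and the axes are right-handed (so a half turn about y gives the same grasp; the last joint's range is limited). The gripper opens to 87 mm and grips with 3 to 60 N. Pads are 19 mm wide; open, the fingers measure 117 mm over their backs; the gripper's body (75 mm by 190 mm) begins 51 mm behind the grasp point.
Start: joints at [1.079, 0.527, 1.433, -0, 1.181, -0.178], TCP at [0.193, 0.594, 0.223] pointing down, gripper open.
Joint ranges: [-3.08, 3.08], [-0.75, 2.2], [0.22, 2.44], [-1.43, 4.57], [0, 2.65], [-2.85, 2.85]. Speed limits (rad/s): [2.79, 2.79, 3.14, 3.14, 3.14, 3.14].

INTERFACE

Orientations are given as a unit quaternion [x, y, z, w].
In Python, from rig import get_obs, camera, hand_in, pinch_z gives the robot as it stands. The module is installed in compiled form; this text tells all that it offers.
- The arm moves only by the tool arm_command, never from a script. Its argument "plan" is a list of rows, each a list of 2 entries, a list of its own where there are three numbers: the shift along the world's x, y, z in units of 25 mm (1.0 is 25 mm), then the turn about the world's z in units of 5 degrees (1.0 is 5 degrees). A call has 1 to 5 rows; each row is the pose to reach, as a shift and turn from the pose commanded when the call began; what a row does not reach only later rows make up. A row lasts 1/10 s, in which the tool goes at most 50 mm and 8.59 degrees, less where a joint would pass 70% of its speed; a pose out of reach is approached as far as the arm can. A call with a gripper value outside its range is refused whole. "fingers" is the opening, from -1 (shut) to 1 (fully open), set as the call begins (left out, the last holds). The fingers move at their own pace and stop on an object; "force" is the grip in N (left out, the last holds). Time passes only in rows, so rows that repeat a pose let the fingers close. It gives the time, the measured TCP pose, the force and the opening at its end, in the units of the state.
- get_obs(): the state, without advancing time (a new reading comes with each control period).
- camera(name): name is "scene" or "top" or "wrist"; returns a dict with "pixels" (480x640x3 uint8, red, green, blue), "camera_matrix" (3x3 intrinsics, pixels), "R" (3x3) and "t" (3): a world point X has camera coordinates R X + t. Camera axes: x right, y down, z forward; pixel columns grow to the right and rows downward; lengths in m; the calibration is good to about 2 mm. A picture is of the moment at which its call begins. There is no depth.
- hand_in(): hands the job in, once; it reports no verdict.
The state is a dict: "time": time; "q": joint angles; "joint_velocities": joint speeds; "joint_torque": joint torques, N m; "position": TCP position; "tool_rot": TCP orientation; "ft_force": force on the tool from outside, world axes, zero at the start; "moment": the same for the moment, N m; "grip_width": finger opening in m.
Only numpy, scipy, OpenCV 4.12 (cv2) and the standard library are available. Lean on these libraries where they do the work, as an engineer would, in place of code of your own. Each camera call takes 0.05 s, during which the arm holds its last target.

## Working session

There is one attempt and no reset: what is moved stays moved. The work goes in short steps, Python scripts to look and compute and a tool call to move; the robot and the scene stay as the last step left them, time stands still between calls to the robot, and variables do not carry over. Pictures are saved under pics/ and viewed, and the job is handed in when it is done.

Besides the shell and the picture viewer there is one more tool, called after "Emit:" in YAML: its name, and indented under it one key for each argument. arm_command: Moves the arm, as the interface text tells. Its arguments: {"type":"object","properties":{"plan":{"type":"array"},"fingers":{"type":"number"},"force":{"type":"number"}},"required":["plan"]}

```bash
mkdir -p pics; cat > h.py <<'E'
import numpy as np,cv2,json
from rig import get_obs,camera,hand_in,pinch_z
def snap(n,f):
    c=camera(n); cv2.imwrite(f'pics/{f}.png',cv2.cvtColor(c['pixels'],cv2.COLOR_RGB2BGR))
    np.savez(f'pics/{f}.npz',p=c['pixels'],K=c['camera_matrix'],R=c['R'],t=c['t']); return c
def ld(f):
    d=np.load(f'pics/{f}.npz'); return d['p'],d['K'],d['R'],d['t']
def ray(f,u,v):
    _,K,R,t=ld(f); d=R.T@np.linalg.inv(K)@np.array([u,v,1.]); return -R.T@t,d
def onz(f,u,v,z):
    o,d=ray(f,u,v); return o+d*(z-o[2])/d[2]
def proj(f,X):
    _,K,R,t=ld(f); c=K@(R@np.array(X)+t); return c[:2]/c[2]
E
python3 - <<'E'
from h import *
for n in('scene','top','wrist'): 
    c=snap(n,n+'0'); print(n,-c['R'].T@c['t'],c['R'][2])
print(get_obs(),pinch_z)
E
```

```text
scene [ 0.1103608  -0.64261082  0.47454661] [ 0.49254947  0.75528818 -0.43235955]
top [0.51227208 0.01530311 1.09331055] [ 0.05414873  0.01214779 -0.99845899]
wrist [0.12948869 0.61444629 0.38378013] [ 0.2323913  -0.07838289 -0.96945882]
{'time': 0.15, 'q': array([ 1.07849651e+00,  5.28235593e-01,  1.43360785e+00,  2.12167145e-05,
        1.18136257e+00, -1.78506948e-01]), 'joint_velocities': array([ 0.00117815, -0.00462759, -0.00381517, -0.00096569,  0.0008503 ,
        0.00062342]), 'joint_torque': array([ 2.39611900e-04, -4.40430808e+01, -1.76842171e+01,  6.33552368e-02,
        5.52702241e-02, -1.00975733e-04]), 'position': array([0.19262477, 0.59399965, 0.22180692]), 'tool_rot': array([ 0.69895704, -0.11068501,  0.11029641, -0.69788436]), 'ft_force': array([ 0.17222454,  0.53779502, -0.2515708 ]), 'moment': array([-0.00095844, -0.0053014 , -0.03245162]), 'grip_width': 0.08710399231868174} 0.0187
```

View pics/scene0.png

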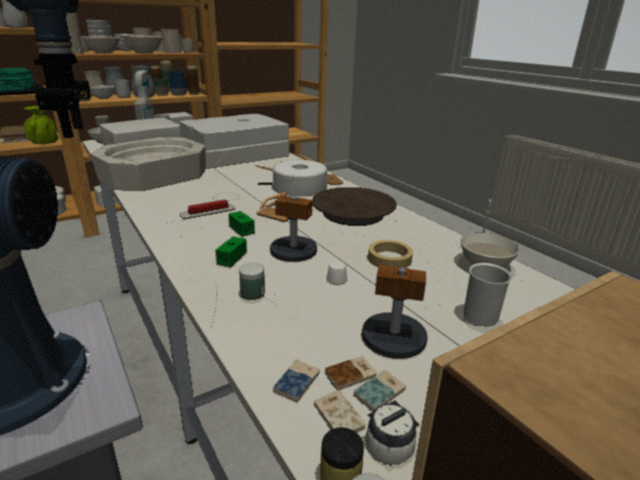

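View pics/top0.png

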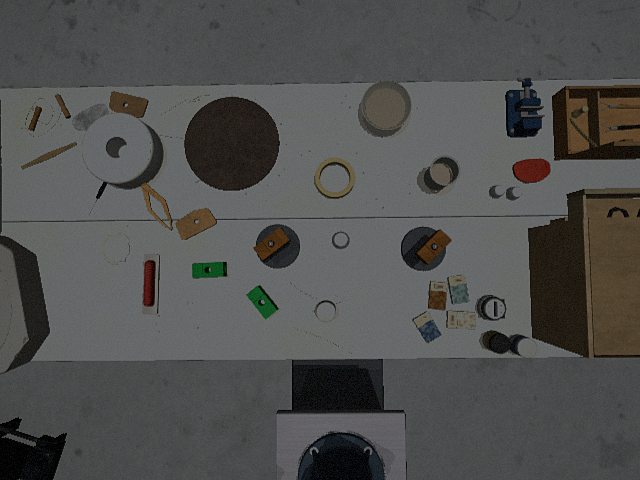

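View pics/wrist0.png

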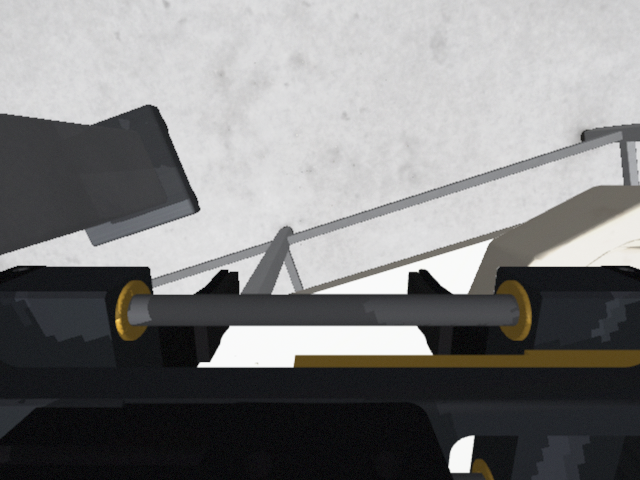

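```bash
python3 - <<'E'
import cv2,numpy as np
a=cv2.imread('pics/scene0.png');b=cv2.imread('pics/top0.png')
def cr(i,x,y,w,h,s=5): return cv2.convertScaleAbs(cv2.resize(i[y:y+h,x:x+w],(w*s,h*s),interpolation=cv2.INTER_CUBIC),alpha=1.6)
r1=np.hstack([cr(a,260,180,75,60),cr(a,365,250,75,60)])
r2=np.hstack([cr(b,240,217,75,60),cr(b,395,217,75,60)])
cv2.imwrite('pics/crop0.png',np.vstack([r1,r2]))
E
```

```text
(no output)
```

View pics/crop0.png

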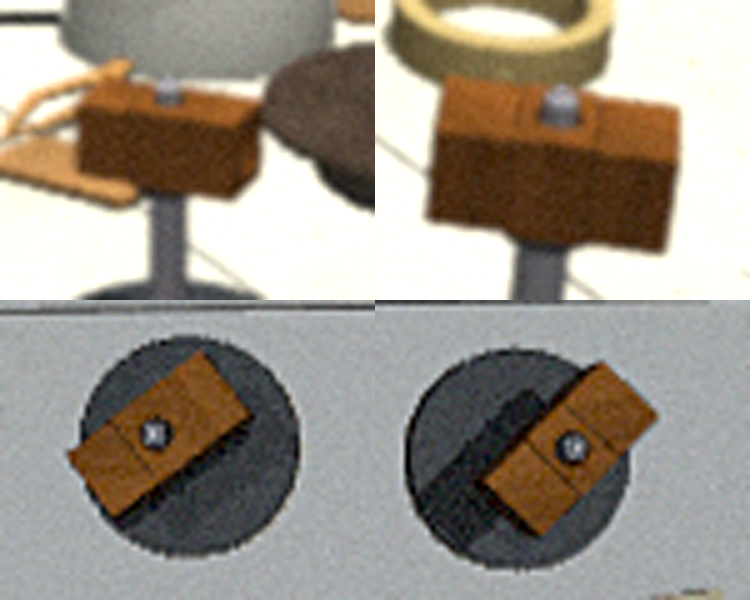

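```bash
python3 - <<'E'
from h import *
p,K,R,t=ld('wrist0'); print(K)
hsv=cv2.cvtColor(p if 0 else ld('top0')[0],cv2.COLOR_RGB2HSV)
m=cv2.inRange(hsv,(5,130,50),(18,255,255))
for nm,(x0,y0,x1,y1) in dict(L=(245,220,305,272),R=(400,220,460,275)).items():
    mm=np.zeros_like(m); mm[y0:y1,x0:x1]=m[y0:y1,x0:x1]
    mm=cv2.morphologyEx(mm,cv2.MORPH_CLOSE,np.ones((7,7)))
    c=max(cv2.findContours(mm,cv2.RETR_EXTERNAL,cv2.CHAIN_APPROX_NONE)[0],key=cv2.contourArea)
    r=cv2.minAreaRect(c); bx=cv2.boxPoints(r)
    P=np.array([onz('top0',u,v,.126) for u,v in bx])
    print(nm,r,P.mean(0)); 
    for i in range(4):
        e=P[(i+1)%4]-P[i]; print('  edge',np.linalg.norm(e),np.degrees(np.arctan2(e[1],e[0])))
for nm,(u,v,z) in dict(footL=(278,246,.014),footR=(424,249,.014),tape=(335,178,.025),jar=(326,310,.058),plug=(341,240,.034),beaker=(441,173,.093),chestcorner=(529,227,.2),tip_L=(271,243,.136),tip_R=(434,246,.136)).items(): print(nm,onz('top0',u,v,z).round(3))
for u,v in((320,0),(320,479),(0,240),(639,240),(320,300)): 
    o,d=ray('wrist0',u,v); print(u,v,d/np.linalg.norm(d))
E
```

```text
[[335.01232367   0.         322.99513994]
 [  0.         335.01232367 241.01653869]
 [  0.           0.           1.        ]]
L ((270.8996276855469, 243.26951599121094), (16.03539276123047, 34.02185821533203), 52.4314079284668) [0.56170302 0.15046073 0.126     ]
  edge 0.0755100214743277 -52.90660124041871
  edge 0.03584336912768399 -142.9073243757113
  edge 0.07536958892864447 127.04488193112068
  edge 0.03577982171914712 37.31759890533798
R ((433.75006103515625, 246.25003051757812), (15.55634880065918, 33.23401641845703), 45.0) [ 0.55104312 -0.21012466  0.126     ]
  edge 0.07391991667348138 -45.86325267150705
  edge 0.03417372610843865 -136.22443190459532
  edge 0.07379566894301888 134.07805311071988
  edge 0.03409757210185521 43.98360811007482
footL [0.56  0.149 0.014]
footR [ 0.549 -0.212  0.014]
tape [0.726 0.005 0.025]
jar [0.406 0.031 0.058]
plug [ 0.572 -0.007  0.034]
beaker [ 0.721 -0.239  0.093]
chestcorner [ 0.585 -0.388  0.2  ]
tip_L [0.562 0.149 0.136]
tip_R [ 0.551 -0.208  0.136]
320 0 [-0.35208032  0.10431646 -0.93013844]
320 479 [ 0.721174   -0.24421379 -0.64828056]
0 240 [-0.04951637 -0.71577229 -0.69657603]
639 240 [ 0.37936857  0.59612093 -0.70761524]
320 300 [ 0.38601541 -0.13747754 -0.91219078]
```

```bash
cat >> h.py <<'E'
from scipy.spatial.transform import Rotation as Ro
def camat(p,psi):
    _,K,R0,t0=ld('wrist0'); C0=-R0.T@t0; p0=np.array([0.1926,0.594,0.2218])
    Z=Ro.from_euler('z',psi,degrees=True).as_matrix()
    C=np.array(p)+Z@(C0-p0); return K,R0@Z.T,C
E
python3 - <<'E'
from h import *
T=Ro.from_quat(get_obs()['tool_rot']).as_matrix(); print(T.round(3))
_,K,R0,t0=ld('wrist0'); print('cam in tool',T.T@((-R0.T@t0)-get_obs()['position']))
for nm,c,a in(('L127',(.5617,.1505,.108),127),('R134',(.551,-.21,.108),134),('R-46',(.551,-.21,.108),-46),('L-53',(.5617,.1505,.108),-53)):
    n=np.array([np.cos(np.radians(a)),np.sin(np.radians(a)),0]); e=np.array(c)+.038*n
    best=[]
    for x in np.arange(.3,.8,.04):
     for y in np.arange(-.5,.62,.04):
      if not .42<np.hypot(x,y)<.8 : continue
      for z in(.18,.22):
       for psi in range(-180,181,15):
        K,R,C=camat((x,y,z),psi); q=R@(e-C)
        if q[2]<.05: continue
        u,v=(K@q)[:2]/q[2]
        if not(25<u<615 and 15<v<225): continue
        w=C-e; co=w@n/np.linalg.norm(w)
        # keep the tool clear: distance of tcp from both stands
        if min(np.hypot(x-.562,y-.15),np.hypot(x-.551,y+.21))<.17: continue
        if y<-.25: continue
        if co<.6: continue
        best.append((abs(psi)/90+np.hypot(x-.193,y-.594)-co*.6,round(x,2),round(y,2),z,psi,int(u),int(v),round(co,2),round(np.linalg.norm(w),2)))
    best.sort(); print(nm,*best[:4],sep='\n ')
E
```

```text
[[ 0.951 -0.001  0.309]
 [-0.309 -0.001  0.951]
 [-0.    -1.    -0.002]]
cam in tool [-0.06641389 -0.16195264 -0.00029702]
L127
 (np.float64(0.2927585783504049), np.float64(0.5), np.float64(0.42), 0.22, 30, 34, 223, np.float64(0.66), np.float64(0.37))
 (np.float64(0.35812042249393544), np.float64(0.54), np.float64(0.42), 0.22, 30, 34, 176, np.float64(0.61), np.float64(0.36))
 (np.float64(0.37469430902267137), np.float64(0.54), np.float64(0.38), 0.18, 30, 44, 191, np.float64(0.61), np.float64(0.31))
 (np.float64(0.46875396411822384), np.float64(0.46), np.float64(0.38), 0.22, 45, 66, 213, np.float64(0.62), np.float64(0.35))
R134
 (np.float64(0.9075252493042287), np.float64(0.42), np.float64(0.02), 0.22, 60, 48, 167, np.float64(0.63), np.float64(0.35))
 (np.float64(0.9424369406734541), np.float64(0.42), np.float64(-0.02), 0.18, 60, 53, 207, np.float64(0.63), np.float64(0.3))
R-46
L-53
 (np.float64(0.7939080157763223), np.float64(0.74), np.float64(-0.02), 0.18, 30, 591, 64, np.float64(0.6), np.float64(0.29))
 (np.float64(0.8245409844392859), np.float64(0.74), np.float64(-0.06), 0.22, 30, 599, 90, np.float64(0.6), np.float64(0.35))
 (np.float64(0.9493952948076435), np.float64(0.78), np.float64(0.02), 0.18, 45, 606, 54, np.float64(0.62), np.float64(0.3))
 (np.float64(0.974524545498622), np.float64(0.74), np.float64(-0.06), 0.22, 45, 613, 168, np.float64(0.63), np.float64(0.36))
```

Emit:
arm_command:
  plan:
    - [[1, -0.6, 0], 0.5]
    - [[2.5, -1.4, 0], 1.2]
    - [[4, -2.3, 0], 2]
    - [[5.5, -3.1, 0], 2.7]
    - [[7, -4, 0], 3.5]
  fingers: 1

```text
time: 0.65
position: [0.369, 0.4936, 0.2223]
tool_rot: [0.707, -0.002, 0.002, -0.707]
ft_force: [0.5, -0.0, 0.6]
grip_width: 0.0876
```

Emit:
arm_command:
  plan:
    - [[1.5, -0.9, 0], 0.7]
    - [[3, -1.7, 0], 1.4]
    - [[4.3, -2.5, 0], 2]
    - [[5, -2.9, 0], 2.4]
    - [[5.3, -3, 0], 2.5]

```text
time: 1.15
position: [0.5024, 0.4177, 0.222]
tool_rot: [0.704, 0.073, -0.073, -0.703]
ft_force: [-0.3, -0.3, 0.8]
grip_width: 0.0871
```

```bash
python3 - <<'E'
from h import *
c=snap('wrist','w1'); print(get_obs()['position'],get_obs()['time'])
E
```

```text
[0.50255742 0.41823206 0.22205942] 1.2
```

View pics/w1.png

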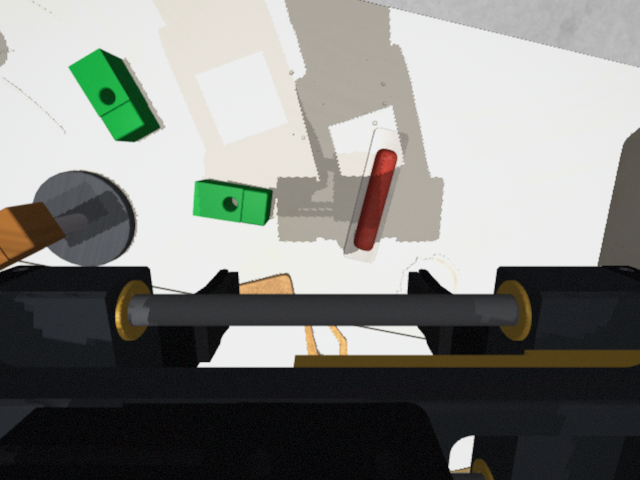

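```bash
python3 - <<'E'
from h import *
p=cv2.imread('pics/w1.png'); cv2.imwrite('pics/w1c.png',cv2.resize(p[180:280,0:140],None,fx=5,fy=5,interpolation=cv2.INTER_CUBIC))
E
```

```text
(no output)
```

View pics/w1c.png

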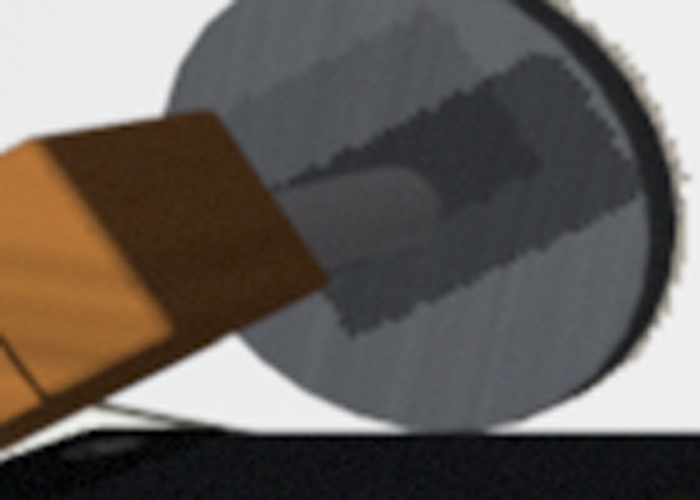

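Emit:
arm_command:
  plan:
    - [[-0.2, -1, 0], 0.4]
    - [[-0.5, -2.6, 0], 1]
    - [[-0.9, -4.4, 0], 1.7]
    - [[-1.3, -6.2, 0], 2.4]
    - [[-1.7, -8, 0], 3]

```text
time: 1.7
position: [0.456, 0.2192, 0.2225]
tool_rot: [-0.687, -0.166, 0.167, 0.687]
ft_force: [1.0, -0.2, 0.4]
grip_width: 0.0872
```

Emit:
arm_command:
  plan:
    - [[-0.4, -1.9, 0], 0.7]
    - [[-0.8, -3.8, 0], 1.4]
    - [[-1.2, -5.7, 0], 2.1]
    - [[-1.5, -7.3, 0], 2.7]
    - [[-1.6, -7.9, 0], 3]

```text
time: 2.2
position: [0.4164, 0.0206, 0.2227]
tool_rot: [-0.66, -0.253, 0.254, 0.66]
ft_force: [-0.1, 0.5, -0.2]
grip_width: 0.087
```

```bash
python3 - <<'E'
from h import *
c=snap('wrist','w2'); print(get_obs()['position'],get_obs()['time'])
p=cv2.imread('pics/w2.png'); cv2.imwrite('pics/w2c.png',cv2.resize(p[100:240,0:150],None,fx=4,fy=4,interpolation=cv2.INTER_CUBIC))
E
```

```text
[0.41671925 0.01987548 0.22267837] 2.25
```

View pics/w2c.png

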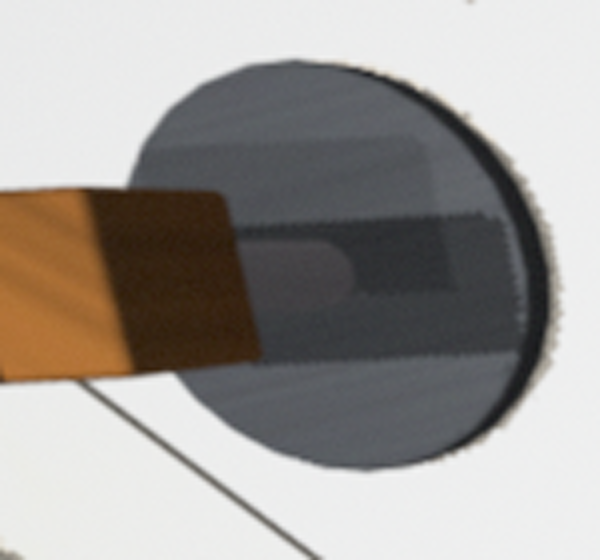

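```bash
python3 - <<'E'
from h import *
p=cv2.imread('pics/scene0.png'); cv2.imwrite('pics/s0c.png',cv2.convertScaleAbs(cv2.resize(p[190:225,268:320],None,fx=14,fy=14,interpolation=cv2.INTER_CUBIC),alpha=2))
for nm,c,a in(('R-46',(.551,-.21,.108),-46),('L-53',(.5617,.1505,.108),-53)):
    n=np.array([np.cos(np.radians(a)),np.sin(np.radians(a)),0]); e=np.array(c)+.038*n
    best=[]
    for x in np.arange(.3,.86,.04):
     for y in np.arange(-.5,.62,.04):
      if not .4<np.hypot(x,y)<.85 : continue
      for z in(.2,.24,.28):
       for psi in range(-180,181,15):
        K,R,C=camat((x,y,z),psi); q=R@(e-C)
        if q[2]<.05: continue
        u,v=(K@q)[:2]/q[2]
        if not(25<u<615 and 15<v<230): continue
        w=C-e; co=w@n/np.linalg.norm(w)
        if y<-.2: continue
        if co<.4: continue
        best.append((abs(psi-60)/90+np.hypot(x-.417,y-.02)-co*.6,round(x,2),round(y,2),z,psi,int(u),int(v),round(co,2),round(np.linalg.norm(w),2)))
    best.sort(); print(nm,*best[:6],sep='\n ')
E
```

```text
R-46
 (np.float64(0.496937482655972), np.float64(0.78), np.float64(-0.18), 0.2, 90, 575, 80, np.float64(0.42), np.float64(0.31))
 (np.float64(0.52521251518133), np.float64(0.82), np.float64(-0.18), 0.24, 90, 589, 74, np.float64(0.43), np.float64(0.37))
 (np.float64(0.6454171613265725), np.float64(0.78), np.float64(-0.18), 0.2, 105, 596, 153, np.float64(0.45), np.float64(0.32))
 (np.float64(0.6698975447036282), np.float64(0.78), np.float64(-0.18), 0.24, 105, 559, 154, np.float64(0.41), np.float64(0.36))
 (np.float64(0.6767729774026272), np.float64(0.82), np.float64(-0.18), 0.24, 105, 606, 151, np.float64(0.46), np.float64(0.38))
 (np.float64(0.6979080931803687), np.float64(0.82), np.float64(-0.18), 0.28, 105, 572, 152, np.float64(0.42), np.float64(0.41))
L-53
 (np.float64(-0.05706852464211504), np.float64(0.74), np.float64(-0.02), 0.2, 60, 595, 216, np.float64(0.64), np.float64(0.33))
 (np.float64(-0.02794808266617088), np.float64(0.7), np.float64(0.02), 0.2, 60, 521, 220, np.float64(0.52), np.float64(0.3))
 (np.float64(-0.023806654994956544), np.float64(0.74), np.float64(-0.02), 0.24, 60, 560, 208, np.float64(0.58), np.float64(0.36))
 (np.float64(-0.023109381369039783), np.float64(0.74), np.float64(0.02), 0.2, 60, 562, 180, np.float64(0.58), np.float64(0.31))
 (np.float64(-0.01788967540153874), np.float64(0.74), np.float64(-0.06), 0.28, 60, 557, 228, np.float64(0.58), np.float64(0.42))
 (np.float64(-0.01630392117906515), np.float64(0.78), np.float64(-0.1), 0.28, 60, 614, 225, np.float64(0.66), np.float64(0.45))
```

View pics/s0c.png

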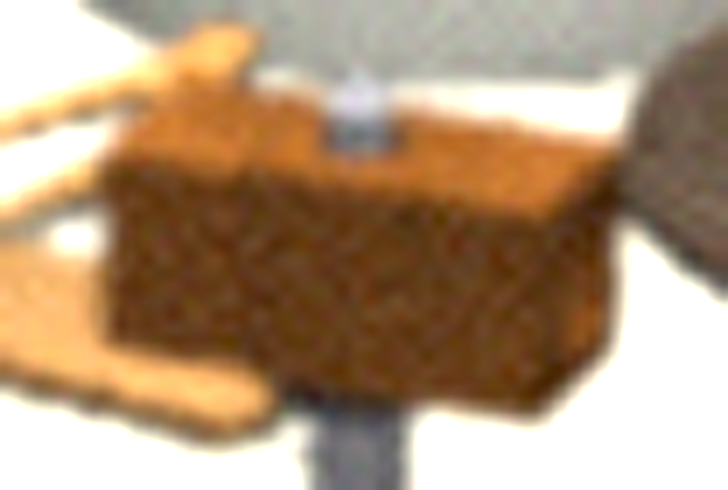

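Emit:
arm_command:
  plan:
    - [[0.8, -0.1, 0], 0]
    - [[2.2, -0.3, 0], 0]
    - [[3.8, -0.5, 0], 0]
    - [[5.4, -0.7, 0], 0]
    - [[7, -0.9, 0], 0]

```text
time: 2.75
position: [0.594, 0.0017, 0.2225]
tool_rot: [-0.66, -0.254, 0.254, 0.66]
ft_force: [0.9, -0.1, 0.3]
grip_width: 0.0869
```

Emit:
arm_command:
  plan:
    - [[1.6, -0.2, 0], 0]
    - [[3.2, -0.4, 0], 0]
    - [[4.8, -0.6, 0], 0]
    - [[5.7, -0.7, 0], 0]
    - [[5.9, -0.7, 0], 0]

```text
time: 3.25
position: [0.7423, -0.016, 0.2215]
tool_rot: [-0.66, -0.254, 0.254, 0.66]
ft_force: [-0.5, -0.2, -0.5]
grip_width: 0.087
```

```bash
python3 - <<'E'
from h import *
c=snap('wrist','w3'); print(get_obs()['position'],get_obs()['time'],get_obs()['q'])
p=cv2.imread('pics/w3.png'); cv2.imwrite('pics/w3c.png',cv2.resize(p[110:270,480:640],None,fx=3.7,fy=3.7,interpolation=cv2.INTER_CUBIC))
E
```

```text
[ 0.74136871 -0.01588005  0.22142747] 3.3 [-1.71958701e-01  6.95888224e-01  1.09984309e+00  7.10541028e-04
  1.34644754e+00 -2.47755211e+00]
```

View pics/w3c.png

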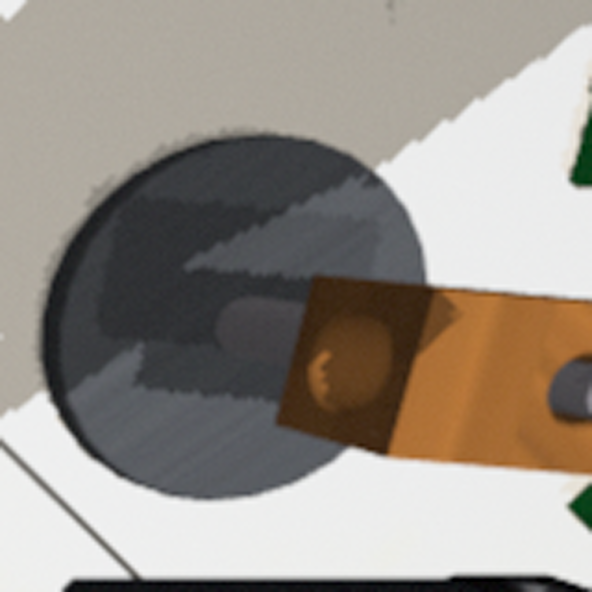

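Candidates: the left block (scene 293,208; top 271,243) and the right block (scene 400,283; top 434,246). The green blocks are look-alikes. The enlarged crop shows a blind hole in the left block's −53° end (w3 around 575,205). The ends I checked on both blocks on the 130° side are plain, so the left block is the bored one, with its hole facing (0.6, −0.8).

Emit:
arm_command:
  plan:
    - [[-0.5, 0.4, 0], -1.6]
    - [[-1.2, 1, 0], -3.2]
    - [[-2, 1.7, 0], -4.8]
    - [[-2.8, 2.4, 0], -6.4]
    - [[-3.6, 3.1, 0], -8]

```text
time: 3.8
position: [0.6473, 0.0616, 0.2227]
tool_rot: [-0.707, -0.01, 0.011, 0.707]
ft_force: [-0.4, -1.0, -0.0]
grip_width: 0.0868
```

Emit:
arm_command:
  plan:
    - [[-0.8, 0.7, 0], -1.6]
    - [[-1.6, 1.4, 0], -3.2]
    - [[-2.3, 2, 0], -4.8]
    - [[-2.8, 2.5, 0], -6.4]
    - [[-3, 2.7, 0], -8]

```text
time: 4.3
position: [0.5711, 0.1294, 0.2228]
tool_rot: [0.668, -0.232, 0.23, -0.668]
ft_force: [0.3, 0.4, -0.2]
grip_width: 0.087
```

Emit:
arm_command:
  plan:
    - [[0, 0, 0], -1.5]
    - [[0, 0, 0], -2.7]
    - [[0, 0, 0], -3]
    - [[0, 0, 0], -3]

```text
time: 4.7
position: [0.574, 0.1277, 0.2228]
tool_rot: [0.633, -0.315, 0.314, -0.633]
ft_force: [0.1, 0.4, -0.3]
grip_width: 0.0873
```

```bash
python3 - <<'E'
from h import *
c=snap('wrist','w4'); snap('top','t4'); snap('scene','s4'); o=get_obs(); print(o['position'],o['time'],o['q'])
T=Ro.from_quat(o['tool_rot']).as_matrix(); print(T.round(3),np.degrees(np.arctan2(T[1,2],T[0,2])))
E
```

```text
[0.57487013 0.1271716  0.22263216] 4.85 [ 2.80157751e-02  4.78515345e-01  1.52572280e+00  6.62747343e-05
  1.13768443e+00 -6.19412281e-01]
[[ 0.603 -0.     0.798]
 [-0.798  0.     0.603]
 [-0.    -1.    -0.   ]] 37.09330251942642
```

View pics/w4.png

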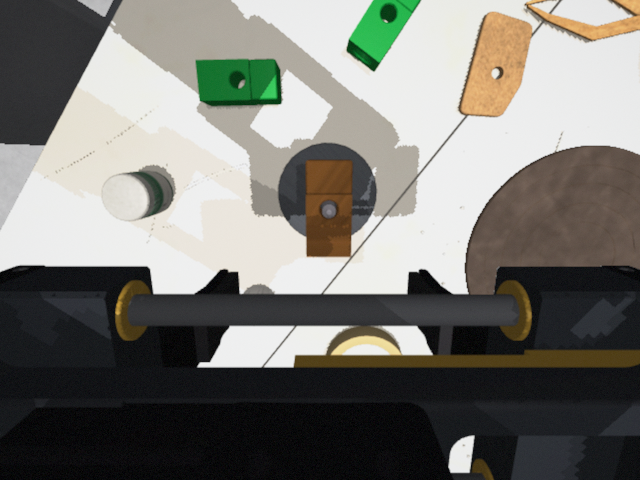

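```bash
cat > m.py <<'E'
from h import *
def blk(f,x0,y0,x1,y1,z):
    p=ld(f)[0]; hsv=cv2.cvtColor(p,cv2.COLOR_RGB2HSV)
    m=cv2.inRange(hsv,(5,120,40),(18,255,255)); mm=np.zeros_like(m); mm[y0:y1,x0:x1]=m[y0:y1,x0:x1]
    mm=cv2.morphologyEx(mm,cv2.MORPH_CLOSE,np.ones((15,15)))
    c=max(cv2.findContours(mm,cv2.RETR_EXTERNAL,cv2.CHAIN_APPROX_NONE)[0],key=cv2.contourArea)
    r=cv2.minAreaRect(c); P=np.array([onz(f,u,v,z) for u,v in cv2.boxPoints(r)])
    return r,P
E
python3 - <<'E'
from m import *
r,P=blk('w4',295,145,365,270,.126); print(r,P.round(4),P.mean(0))
for i in range(2):
    e=P[i+1]-P[i]; print(np.linalg.norm(e),np.degrees(np.arctan2(e[1],e[0])))
print('tip',onz('w4',329,210,.136),onz('w4',327.5,193,.014), 'proj tcp',proj('w4',get_obs()['position']))
E
```

```text
((328.0, 207.5), (95.0, 46.0), 90.0) [[0.5247 0.17   0.126 ]
 [0.5522 0.1908 0.126 ]
 [0.5983 0.1324 0.126 ]
 [0.5688 0.11   0.126 ]] [0.560989  0.1508155 0.126    ]
0.03455113861637416 37.090265540758736
0.07440281096495446 -51.73527756052369
tip [0.56093247 0.15191816 0.136     ] [0.56130155 0.15185903 0.014     ] proj tcp [324.04025492 289.83879582]
```

Emit:
arm_command:
  plan:
    - [[0.1, 0.1, -1], 0]
    - [[0.1, 0.1, -2.2], 0]
    - [[0.1, 0.1, -3.3], 0]
    - [[0.1, 0.1, -4], 0]
    - [[0.1, 0.1, -4], 0]

```text
time: 5.35
position: [0.5756, 0.1293, 0.1198]
tool_rot: [0.634, -0.317, 0.313, -0.632]
ft_force: [-0.3, -0.9, 0.4]
grip_width: 0.087
```

```bash
python3 - <<'E'
from h import *
c=snap('wrist','w5'); c=snap('scene','s5');o=get_obs(); print(o['position'],o['time'],o['ft_force'])
a=cv2.imread('pics/s5.png')[150:270,230:370]; cv2.imwrite('pics/s5c.png',cv2.convertScaleAbs(cv2.resize(a,None,fx=5,fy=5),alpha=1.5))
E
```

```text
[0.5780422  0.12942747 0.12263797] 5.45 [-0.12134919 -0.05248412  0.67891367]
```

View pics/w5.png

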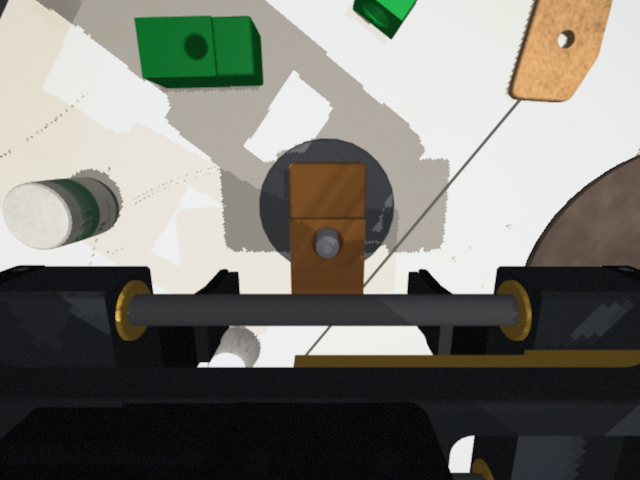

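View pics/s5c.png

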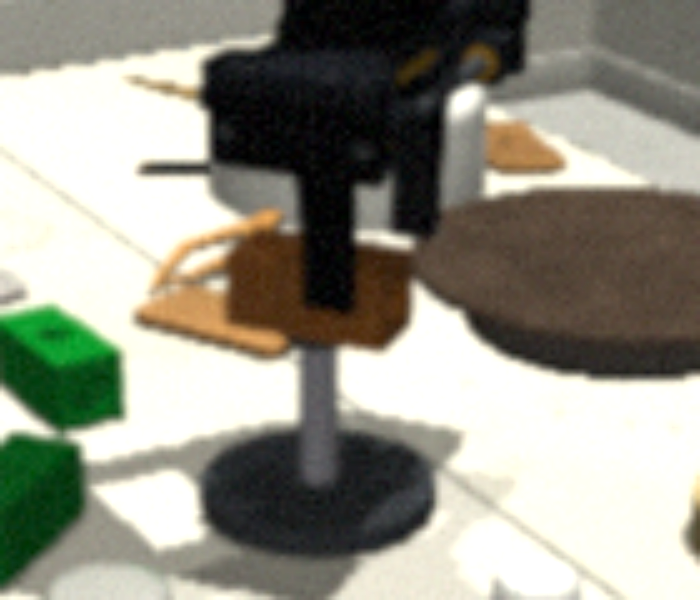

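Emit:
arm_command:
  plan:
    - [[0, 0, -0.5], 0]
    - [[0, 0, -1.1], 0]
    - [[0, 0, -1.35], 0]
    - [[0, 0, -1.35], 0]
    - [[0, 0, -1.35], 0]

```text
time: 5.95
position: [0.5783, 0.1295, 0.0892]
tool_rot: [-0.633, 0.315, -0.316, 0.633]
ft_force: [0.3, -0.2, -0.5]
grip_width: 0.0874
```

```bash
python3 - <<'E'
from h import *
for i in range(3):
    c=snap('wrist','w6');o=get_obs(); print(o['position'],o['time'],o['ft_force'])
print('tip',onz('w6',328,cv2.imread('pics/w6.png').shape[0]*0+262,.136))
E
```

```text
[0.57849475 0.12947608 0.08944862] 6.0 [ 0.1130724   0.2587043  -0.13734104]
[0.57850924 0.12950655 0.08952846] 6.05 [0.07266419 0.39217934 0.12722317]
[0.57847019 0.12950923 0.08953293] 6.1 [ 1.28563427  0.10647492 -0.54035302]
tip [0.5622723  0.15387128 0.136     ]
```

View pics/w6.png

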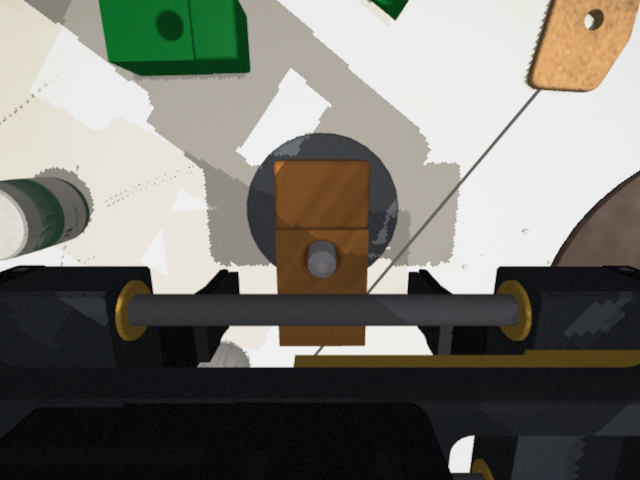

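```bash
python3 - <<'E'
from h import *
p=np.array([.5785,.1295]); n=np.array([.602,-.799]); 
for nm,uv in dict(far=(322,160),near=(322,345),tip=(321,258)).items():
    z=.126 if nm!='tip' else .136
    X=onz('w6',*uv,z); print(nm,X,(X[:2]-p)@n,(X[:2]-p)@np.array([.799,.602]))
E
```

```text
far [0.53904133 0.1811188  0.126     ] -0.06499753480165765 -0.0004529600359551433
near [0.58442147 0.1207503  0.126     ] 0.01055573312114735 -0.0005360622269788976
tip [0.55934136 0.15355831 0.136     ] -0.03075609411120801 -0.0008246508538675635
```

Emit:
arm_command:
  plan:
    - [[0, 0, 0], 0]
    - [[0, 0, 0], 0]
    - [[0, 0, 0], 0]
    - [[0, 0, 0], 0]
    - [[0, 0, 0], 0]
  fingers: -1
  force: 10

```text
time: 6.6
position: [0.5779, 0.1295, 0.0888]
tool_rot: [0.633, -0.315, 0.315, -0.633]
ft_force: [-0.3, -0.6, -0.4]
grip_width: 0.0552
```

Emit:
arm_command:
  plan:
    - [[0, 0, 0], 0]
    - [[0, 0, 0], 0]
    - [[0, 0, 0], 0]
  force: 30

```text
time: 6.9
position: [0.5779, 0.1295, 0.0888]
tool_rot: [0.633, -0.315, 0.315, -0.633]
ft_force: [-0.8, -0.5, 0.2]
grip_width: 0.0356
```

Emit:
arm_command:
  plan:
    - [[0, 0, 0], 0]
    - [[0, 0, 0.2], 0]
    - [[0, 0, 0.5], 0]
    - [[0, 0, 0.8], 0]
    - [[0, 0, 0.8], 0]

```text
time: 7.4
position: [0.579, 0.1296, 0.1104]
tool_rot: [-0.632, 0.314, -0.316, 0.633]
ft_force: [1.2, -0.6, -0.3]
grip_width: 0.0357
```

```bash
python3 - <<'E'
from h import *
c=snap('scene','s7');c=snap('wrist','w7');o=get_obs(); print(o['position'],o['time'],o['ft_force'],o['moment'],o['grip_width'])
a=cv2.imread('pics/s7.png')[150:270,230:370]; b=cv2.imread('pics/w7.png')[130:380,180:460]
cv2.imwrite('pics/s7c.png',np.hstack([cv2.convertScaleAbs(cv2.resize(a,(400,343)),alpha=1.5),cv2.resize(b,(384,343))]))
E
```

```text
[0.57817462 0.12948216 0.1093826 ] 7.5 [ 0.23327032 -0.53265098 -0.84851598] [-0.06095194  0.01744326 -0.0825894 ] 0.035637377209080195
```

View pics/s7c.png

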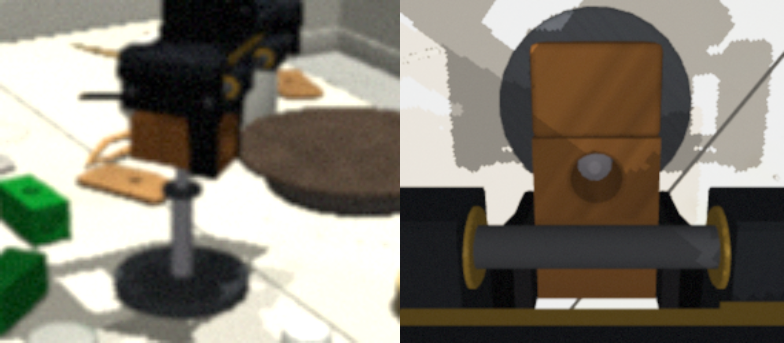

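Emit:
arm_command:
  plan:
    - [[0, 0, 0.4], 0]
    - [[0, 0, 0.9], 0]
    - [[0, 0, 1.5], 0]
    - [[0, 0, 2.1], 0]
    - [[0, 0, 2.6], 0]

```text
time: 8.0
position: [0.5783, 0.1295, 0.1756]
tool_rot: [-0.633, 0.315, -0.316, 0.633]
ft_force: [-0.0, -0.2, -1.0]
grip_width: 0.0359
```

Emit:
arm_command:
  plan:
    - [[0, 0, 0.7], 0]
    - [[0, 0, 1.5], 0]
    - [[0, 0, 2.4], 0]
    - [[0, 0, 3], 0]
    - [[0, 0, 3.2], 0]

```text
time: 8.5
position: [0.5789, 0.1296, 0.2565]
tool_rot: [-0.632, 0.314, -0.317, 0.634]
ft_force: [1.0, 0.4, -1.4]
grip_width: 0.0359
```

```bash
python3 - <<'E'
from h import *
c=snap('scene','s8');c=snap('wrist','w8');o=get_obs(); print(o['position'],o['time'],o['ft_force'],o['moment'],o['grip_width'])
a=cv2.imread('pics/s8.png')[120:240,230:370]; b=cv2.imread('pics/w8.png')[130:380,180:460]
cv2.imwrite('pics/s8c.png',np.hstack([cv2.convertScaleAbs(cv2.resize(a,(400,343)),alpha=1.5),cv2.resize(b,(384,343))]))
E
```

```text
[0.5782207  0.12949164 0.25491861] 8.6 [-0.20921807  0.5932127  -0.61300672] [-0.08405683  0.01133775 -0.01429367] 0.035659481791979905
```

View pics/s8c.png

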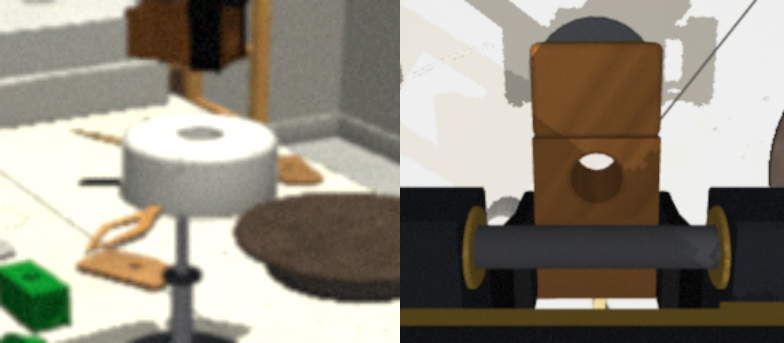

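Emit:
arm_command:
  plan:
    - [[-0.4, -0.7, 0], 0]
    - [[-1, -2, 0], 0]
    - [[-1.8, -3.6, 0], 0]
    - [[-2.5, -5.2, 0], 0]
    - [[-3.1, -6.4, 0], 0]

```text
time: 9.1
position: [0.4985, -0.0321, 0.2527]
tool_rot: [0.633, -0.316, 0.315, -0.632]
ft_force: [-0.0, -0.4, -1.0]
grip_width: 0.0356
```

Emit:
arm_command:
  plan:
    - [[-0.3, -0.6, 0], 0]
    - [[-0.4, -0.8, 0], 0]
    - [[-0.4, -0.8, 0], 0]

```text
time: 9.4
position: [0.4899, -0.0508, 0.2532]
tool_rot: [-0.633, 0.316, -0.315, 0.633]
ft_force: [0.1, 0.3, -1.0]
grip_width: 0.0358
```

Emit:
arm_command:
  plan:
    - [[0, 0, 0], 0]
    - [[0, 0, 0], 0]
  force: 8

```text
time: 9.6
position: [0.4907, -0.0496, 0.2536]
tool_rot: [-0.633, 0.315, -0.315, 0.633]
ft_force: [0.8, -0.7, -0.5]
grip_width: 0.0356
```

```bash
cat > v.py <<'E'
from h import *
import sys
k=sys.argv[1]
snap('scene','s'+k);snap('wrist','w'+k);o=get_obs(); print(o['position'],o['time'],o['ft_force'],o['moment'],o['grip_width'])
g=o['position']+np.array([0,0,pinch_z]); u,v=proj('s'+k,g).astype(int); print(u,v)
a=cv2.imread(f'pics/s{k}.png'); y=max(v-60,0);x=max(u-70,0); a=a[y:y+120,x:x+140]; b=cv2.imread(f'pics/w{k}.png')[130:380,180:460]
cv2.imwrite(f'pics/v{k}.png',np.hstack([cv2.convertScaleAbs(cv2.resize(a,(400,343)),alpha=1.5),cv2.resize(b,(384,343))]))
E
python3 v.py 9
```

```text
[ 0.49069932 -0.04969302  0.25368599] 9.7 [ 0.01485106 -0.0088234  -1.16345665] [-0.06235284 -0.01252051 -0.03617457] 0.03571976361065155
316 161
```

View pics/v9.png

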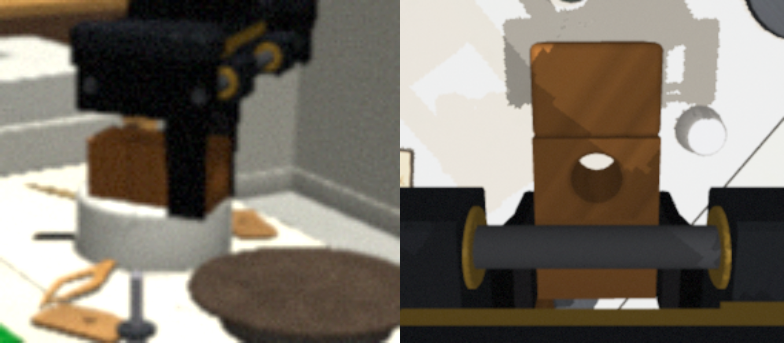

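Holding level at 8 N. I'll ease to the 3 N minimum and see whether it swings under its own weight.

Emit:
arm_command:
  plan:
    - [[0, 0, 0], 0]
    - [[0, 0, 0], 0]
    - [[0, 0, 0], 0]
  force: 3

```text
time: 10.0
position: [0.4905, -0.0503, 0.2538]
tool_rot: [-0.633, 0.315, -0.315, 0.633]
ft_force: [0.3, 0.5, -1.1]
grip_width: 0.036
```

```bash
python3 v.py 10
```

```text
[ 0.490425   -0.05047203  0.2538266 ] 10.1 [ 0.54259796  0.39517392 -1.44659954] [-0.07290546 -0.00853328  0.00496769] 0.03592535986702305
316 162
```

View pics/v10.png

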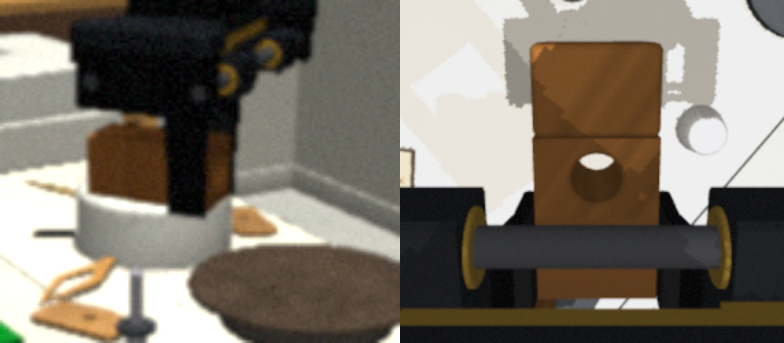

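```bash
python3 - <<'E'
from h import *
a=cv2.imread('pics/s10.png'); cv2.imwrite('pics/c10.png',cv2.convertScaleAbs(cv2.resize(a[185:265,262:330],None,fx=7,fy=7,interpolation=cv2.INTER_CUBIC),alpha=1.5))
S=np.array([.5613,.151])
_,K,R,t=ld('s10'); C=-R.T@t; w=(C[:2]-S); w/=np.linalg.norm(w)
for nm,r,z in(('tip',0,.136),('coltop near',.016,.09),('col bot near 4mm',.016,.086),('6',.016,.084),('8',.016,.082),('10',.016,.080),('foot near top',.055,.014)):
    X=[*(S+w*r),z]; u=proj('s10',X); print(nm,u.round(1),((u-[262,185])*7).round())
E
```

```text
tip [293.5 195.6] [220.  75.]
coltop near [293.5 217.8] [220. 230.]
col bot near 4mm [293.5 219.5] [220. 242.]
6 [293.5 220.3] [220. 247.]
8 [293.5 221.2] [220. 253.]
10 [293.5 222. ] [220. 259.]
foot near top [293.5 256.6] [220. 501.]
```

View pics/c10.png

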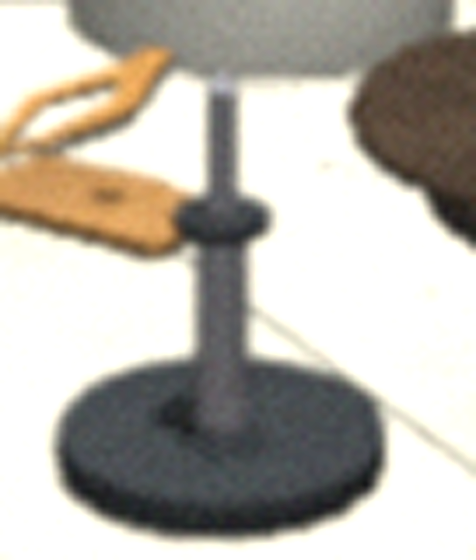

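Emit:
arm_command:
  plan:
    - [[0, 0, 0], 0]
    - [[1, 0.9, 0], 0]
    - [[2.4, 2.1, 0], 0]
    - [[3.8, 3.3, 0], 0]
    - [[4.8, 4.2, 0], 0]
  force: 12

```text
time: 10.6
position: [0.6124, 0.0561, 0.2538]
tool_rot: [-0.633, 0.315, -0.316, 0.633]
ft_force: [-0.3, -1.0, -1.1]
grip_width: 0.0358
```

Emit:
arm_command:
  plan:
    - [[0.4, 0.3, 0], 0]
    - [[0.6, 0.5, -1], 0]
    - [[0.6, 0.5, -2.4], 0]
    - [[0.6, 0.5, -3.9], 0]
    - [[0.6, 0.5, -5], 0]

```text
time: 11.1
position: [0.6236, 0.0664, 0.1265]
tool_rot: [0.633, -0.317, 0.314, -0.632]
ft_force: [-0.3, 0.1, -0.4]
grip_width: 0.0359
```

```bash
python3 v.py 11; python3 v.py 11
```

```text
[0.62126402 0.06646776 0.12444673] 11.2 [-0.66538423  0.08672584 -1.05575969] [-0.08813112 -0.00974364 -0.02634294] 0.036008859169059916
338 199
[0.62521039 0.06644786 0.12892765] 11.3 [ 0.20222788  0.52336332 -0.93728642] [-0.10774609 -0.0800633  -0.013404  ] 0.03605721134688381
339 197
```

View pics/v11.png

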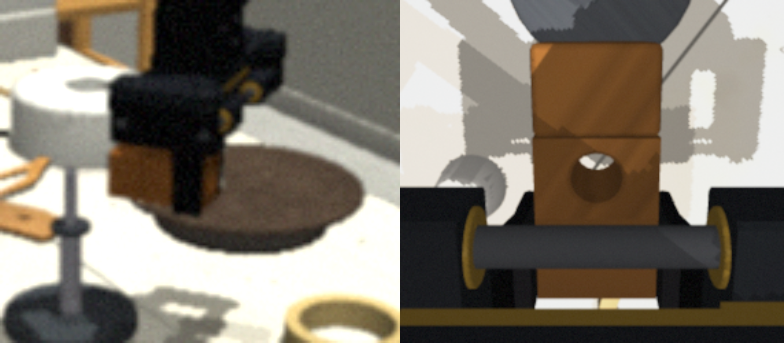

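View pics/w11.png

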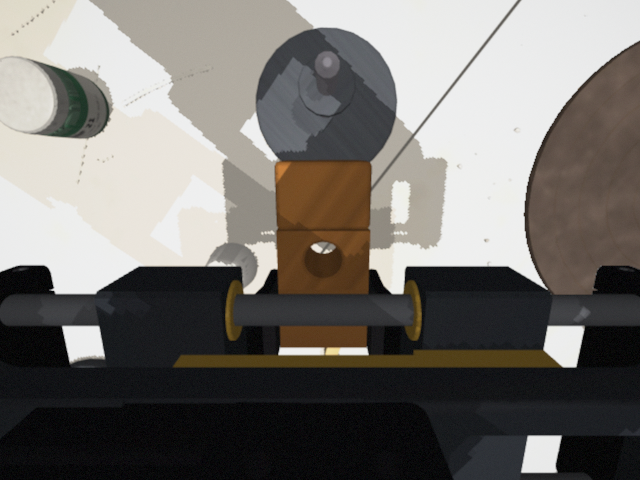

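Emit:
arm_command:
  plan:
    - [[0, 0, -0.8], 0]
    - [[0, 0, -1.8], 0]
    - [[0, 0, -2.8], 0]
    - [[0, 0, -3.4], 0]
    - [[0, 0, -3.4], 0]

```text
time: 11.8
position: [0.625, 0.0668, 0.0434]
tool_rot: [0.633, -0.316, 0.315, -0.633]
ft_force: [0.8, 0.4, -1.3]
grip_width: 0.0358
```

```bash
python3 v.py 12; python3 - <<'E'
from h import *
o=get_obs(); print(o['position'],o['ft_force'])
S=np.array([.5613,.151]);d=np.array([-.602,.799]); print('s,lat',(o['position'][:2]-S)@d,(o['position'][:2]-S)@[.799,.602])
a=cv2.imread('pics/s12.png'); cv2.imwrite('pics/c12.png',cv2.convertScaleAbs(cv2.resize(a[170:270,270:390],None,fx=6,fy=6,interpolation=cv2.INTER_CUBIC),alpha=1.5))
E
```

```text
[0.62654903 0.06679217 0.04514491] 11.9 [ 0.1254022  -0.3716374   0.27347988] [-0.10148143  0.01840984  0.0584659 ] 0.03573961112439435
338 233
[0.62654903 0.06679217 0.04514491] [ 0.1254022  -0.3716374   0.27347988]
s,lat -0.10656197386454018 0.0014408619752871727
```

View pics/c12.png

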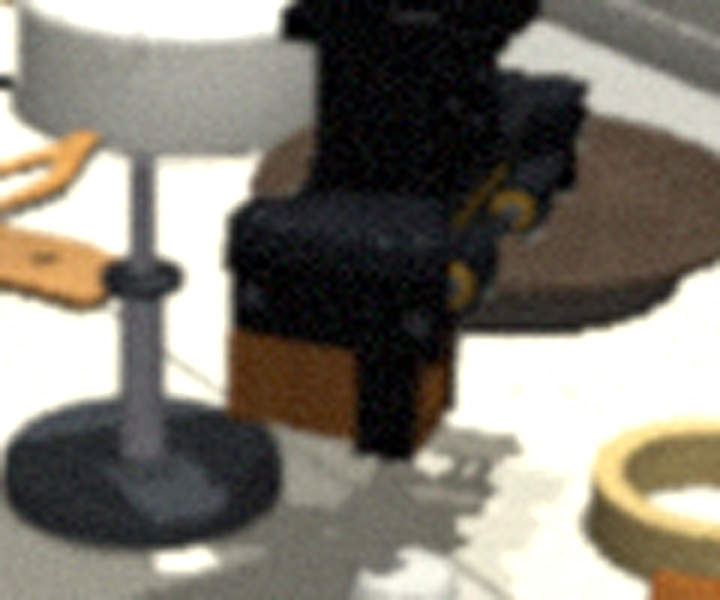

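View pics/w12.png

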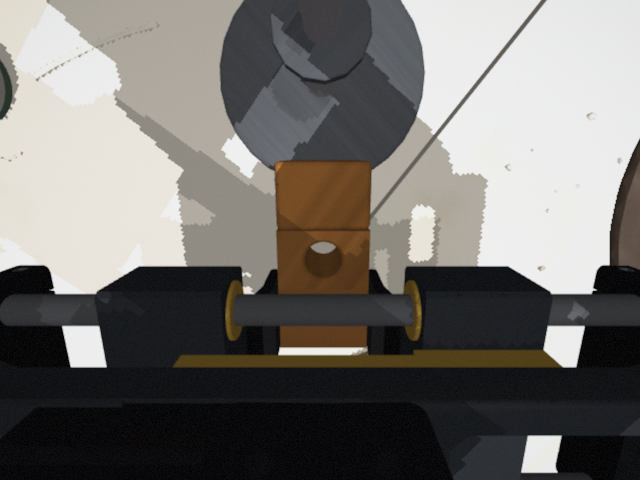

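```bash
python3 - <<'E'
from h import *
d=np.array([-.602,.799]); 
o=get_obs(); p=o['position']; print(p, o['time'])
for nm,u,v,z in(('collar edge',322,82,.09),('collar edge bot',322,82,.0845),('blk end',323,161,p[2]+.0367),('blk hole end',323,346,p[2]+.0367)):
    X=onz('w12',u,v,z); print(nm,((X-p)[:2]@d).round(4),((X-p)[:2]@[.799,.602]).round(4))
E
```

```text
[0.62654903 0.06679217 0.04514491] 11.9
collar edge 0.0898 -0.0009
collar edge bot 0.0909 -0.0009
blk end 0.0651 -0.0006
blk hole end -0.0101 -0.0006
```

Emit:
arm_command:
  plan:
    - [[0, 0, -0.1], 0]
    - [[-0.2, 0.27, -0.1], 0]
    - [[-0.5, 0.66, -0.1], 0]
    - [[-0.7, 0.93, -0.1], 0]
    - [[-0.7, 0.93, -0.1], 0]
  force: 6

```text
time: 12.4
position: [0.6066, 0.0917, 0.0415]
tool_rot: [0.633, -0.315, 0.315, -0.633]
ft_force: [-0.2, -0.4, -0.7]
grip_width: 0.0359
```

```bash
python3 v.py 13; python3 - <<'E'
from h import *
o=get_obs()
S=np.array([.5613,.151]);d=np.array([-.602,.799]); print('s,lat',(o['position'][:2]-S)@d,(o['position'][:2]-S)@[.799,.602])
a=cv2.imread('pics/s13.png')[170:270,250:370]; b=cv2.imread('pics/w13.png')[0:380,130:510]
cv2.imwrite('pics/c13.png',np.hstack([cv2.convertScaleAbs(cv2.resize(a,(456,380),interpolation=cv2.INTER_CUBIC),alpha=1.5),b[:,20:360]]))
E
```

```text
[0.6076616  0.0907983  0.04147706] 12.5 [ 0.61822517 -0.86032436 -1.42470449] [-0.05107561  0.03785713  0.01016766] 0.036075632985603796
325 232
s,lat -0.07601084602565668 0.0008014961507999903
```

View pics/c13.png

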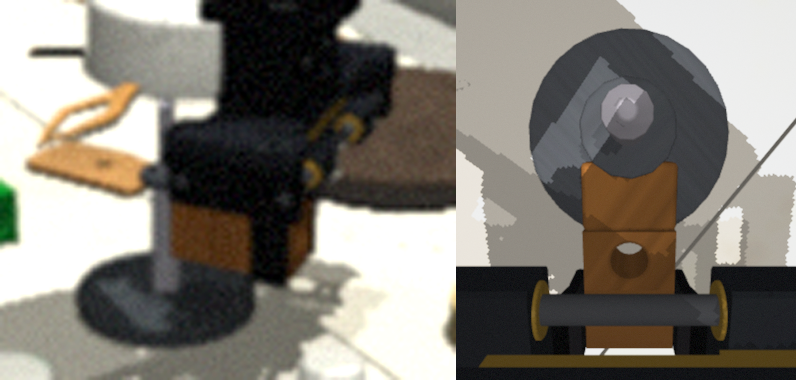

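Emit:
arm_command:
  plan:
    - [[0, 0, 0.25], 0]
    - [[0.03, -0.04, 0.6], 0]
    - [[0.06, -0.08, 0.9], 0]
    - [[0.05, -0.06, 1.25], 0]
    - [[0.02, -0.03, 1.55], 0]

```text
time: 13.0
position: [0.6091, 0.089, 0.0812]
tool_rot: [-0.633, 0.315, -0.316, 0.633]
ft_force: [1.2, -1.4, -1.0]
grip_width: 0.0357
```

```bash
cat >> v.py <<'E'
S=np.array([.5613,.151]);d=np.array([-.602,.799]); print('s,lat',(o['position'][:2]-S)@d,(o['position'][:2]-S)@[.799,.602])
a=cv2.imread(f'pics/s{k}.png')[y:y+100,x:x+120]; b=cv2.imread(f'pics/w{k}.png')[0:380,150:490]
cv2.imwrite(f'pics/c{k}.png',np.hstack([cv2.convertScaleAbs(cv2.resize(a,(456,380),interpolation=cv2.INTER_CUBIC),alpha=1.5),b]))
E
python3 v.py 14
```

```text
[0.60925605 0.0895442  0.08171393] 13.1 [-0.82795586  0.60062076 -1.41995934] [ 0.0183804  -0.0625997   0.05372255] 0.03616704613200482
326 215
s,lat -0.07797272721426464 0.0013204899075888517
```

View pics/c14.png

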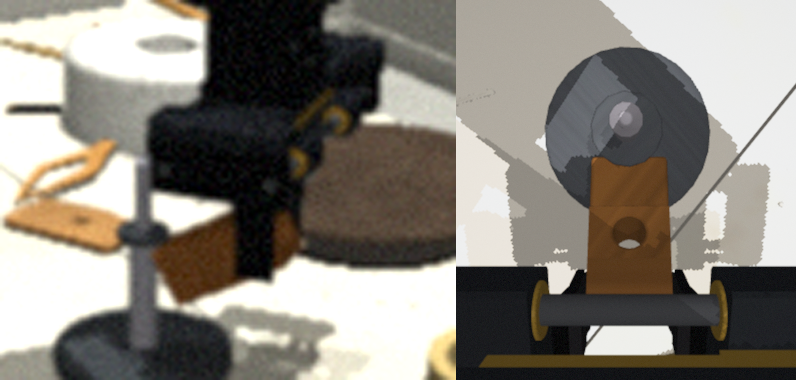

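Emit:
arm_command:
  plan:
    - [[-0.06, 0.07, 0.29], 0]
    - [[-0.14, 0.19, 0.61], 0]
    - [[-0.24, 0.32, 0.87], 0]
    - [[-0.37, 0.49, 1.14], 0]
    - [[-0.52, 0.7, 1.38], 0]

```text
time: 13.6
position: [0.5954, 0.1072, 0.1154]
tool_rot: [-0.633, 0.315, -0.316, 0.633]
ft_force: [1.4, -0.8, -0.2]
grip_width: 0.0362
```

```bash
python3 v.py 15
```

```text
[0.59497782 0.10808375 0.11564813] 13.7 [-0.07052169  0.18319312 -1.44543951] [-0.04960223  0.01276803  0.04735872] 0.03577628132002468
316 199
s,lat -0.05456413596415356 0.0010729967884511283
```

View pics/c15.png

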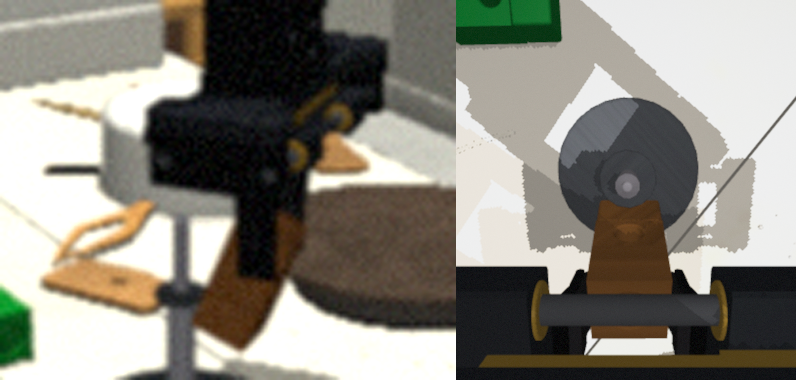

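Emit:
arm_command:
  plan:
    - [[-0.14, 0.18, 0.14], 0]
    - [[-0.32, 0.43, 0.3], 0]
    - [[-0.5, 0.66, 0.4], 0]
    - [[-0.5, 0.66, 0.4], 0]

```text
time: 14.1
position: [0.5821, 0.1246, 0.125]
tool_rot: [-0.633, 0.315, -0.315, 0.633]
ft_force: [0.2, -1.9, -1.2]
grip_width: 0.0363
```

```bash
python3 v.py 16
```

```text
[0.5818872  0.12411269 0.12431444] 14.2 [-0.13499957 -0.04128637 -1.49641997] [-0.02896063  0.02217783  0.01148835] 0.036109598620009044
307 194
s,lat -0.03387645017615923 0.0002630113079080116
```

View pics/c16.png

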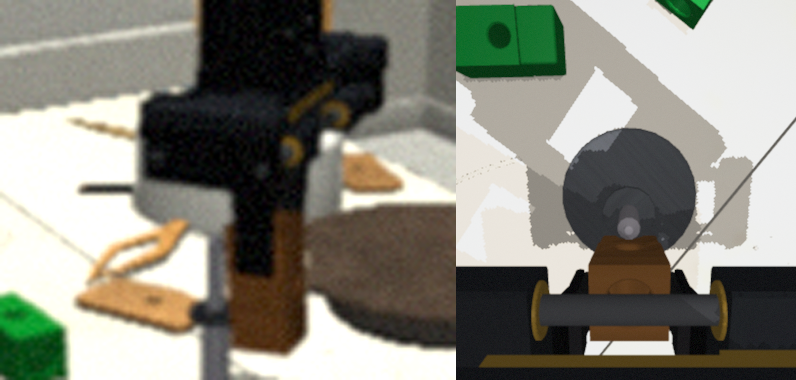

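Emit:
arm_command:
  plan:
    - [[0, 0, 0], 0]
    - [[0.3, -0.4, 0], 0]
    - [[1, -1.3, 0], 0]
    - [[1.4, -1.9, 0.6], 0]
    - [[1.4, -1.9, 1.8], 0]
  force: 20

```text
time: 14.7
position: [0.6184, 0.0728, 0.1674]
tool_rot: [0.633, -0.318, 0.315, -0.632]
ft_force: [0.1, 0.1, -0.5]
grip_width: 0.0358
```

Emit:
arm_command:
  plan:
    - [[-0.3, -0.4, 1], 0]
    - [[-1.2, -1.2, 2.5], 0]
    - [[-2.5, -2.4, 3.8], 0]
    - [[-3.8, -3.6, 4.6], 0]
    - [[-4.8, -4.6, 5], 0]

```text
time: 15.2
position: [0.4974, -0.0411, 0.2966]
tool_rot: [0.633, -0.314, 0.317, -0.633]
ft_force: [-0.2, -0.3, -0.9]
grip_width: 0.0361
```

Emit:
arm_command:
  plan:
    - [[-0.3, -0.4, 0], 0]
    - [[-0.3, -0.4, 0], 0]
    - [[-0.3, -0.4, 0], 0]

```text
time: 15.5
position: [0.4911, -0.0491, 0.2941]
tool_rot: [-0.632, 0.316, -0.316, 0.633]
ft_force: [-0.5, 0.5, -1.3]
grip_width: 0.0359
```

```bash
python3 v.py 17
```

```text
[ 0.49116048 -0.04845488  0.29376054] 15.6 [ 0.53283973  0.18503297 -0.60852713] [-0.04683738  0.04739775 -0.01605189] 0.03548230655261238
316 137
s,lat -0.11714046355880829 -0.176113312841597
```

View pics/c17.png

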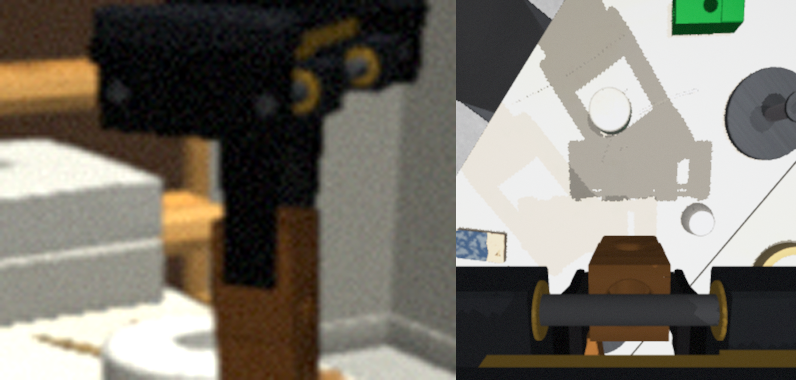

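View pics/s17.png

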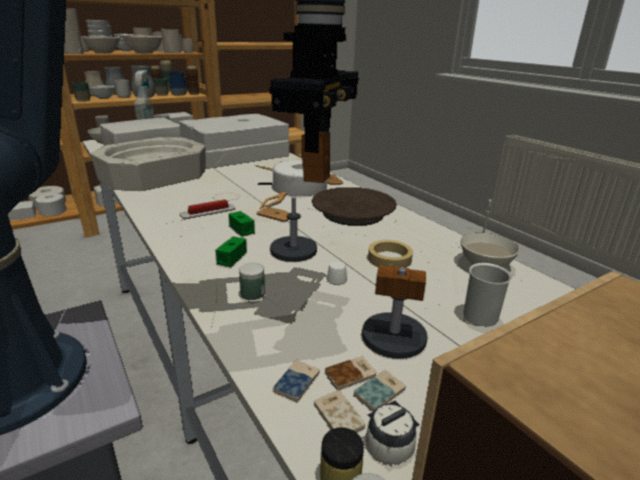

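```bash
cat > tilt.py <<'E'
from h import *
import sys
k=sys.argv[1]
o=get_obs(); p=o['position'].copy(); g=p+[0,0,pinch_z]; d=np.array([-.602,.799,0]);j=np.array([.799,.602,0])
# scene: orange mask below the fingers
im=ld('s'+k)[0]; hsv=cv2.cvtColor(im,cv2.COLOR_RGB2HSV); m=cv2.inRange(hsv,(3,100,25),(18,255,255))
u,v=proj('s'+k,g).astype(int); mm=np.zeros_like(m); mm[v-25:v+65,u-28:u+28]=m[v-25:v+65,u-28:u+28]
cs=cv2.findContours(mm,cv2.RETR_EXTERNAL,cv2.CHAIN_APPROX_NONE)[0]; c=max(cs,key=cv2.contourArea); print(cv2.boundingRect(c))
m2=np.zeros_like(m); cv2.drawContours(m2,[c],-1,255,-1)
rows=range(v+18,v+38)
gray=im.astype(float).sum(2)
L=[];Rr=[]
for r in rows:
    w=np.where(m2[r])[0]
    if len(w): L.append((w[0],r));Rr.append((w[-1],r))
for nm,e,q in(('left',L,g+d*.018-j*.018),('right',Rr,g-d*.018-j*.018)):
    e=np.array(e,float); sl=np.polyfit(e[:,1],e[:,0],1)[0]
    A=proj('s'+k,q-[0,0,.015]);B=proj('s'+k,q-[0,0,.06]); s0=(B-A)[0]/(B-A)[1]
    # tilt derivative
    th=np.radians(5);q2=q-[0,0,.015];q3=q2+np.array([0,0,-.045*np.cos(th)])+d*.045*np.sin(th);B2=proj('s'+k,q3);A2=proj('s'+k,q2);s5=(B2-A2)[0]/(B2-A2)[1]
    print(nm,'slope',sl,'vertical',s0,'tilt deg(+ = plain end toward d)',5*(sl-s0)/(s5-s0))
b=im[max(v-40,0):v+70,u-45:u+45]; cv2.imwrite(f'pics/tz{k}.png',cv2.convertScaleAbs(cv2.resize(cv2.cvtColor(b,cv2.COLOR_RGB2BGR),None,fx=5,fy=5,interpolation=cv2.INTER_CUBIC),alpha=1.6))
E
python3 tilt.py 17; python3 - <<'E'
from h import *
p=cv2.imread('pics/w17.png'); cv2.imwrite('pics/wz17.png',cv2.resize(p[215:365,240:410],None,fx=4.5,fy=4,interpolation=cv2.INTER_CUBIC))
E
```

```text
(288, 112, 54, 72)
left slope 0.2203007518796969 vertical -0.008113494751380993 tilt deg(+ = plain end toward d) -13.78973015586197
right slope -0.012030075187971162 vertical -0.029249072423611445 tilt deg(+ = plain end toward d) -1.0179106077591769
```

View pics/tz17.png

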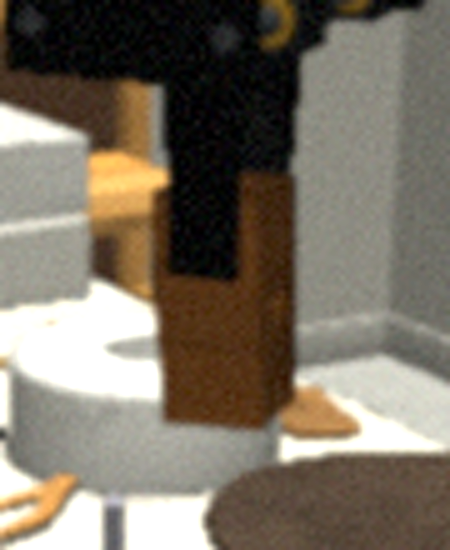

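View pics/wz17.png

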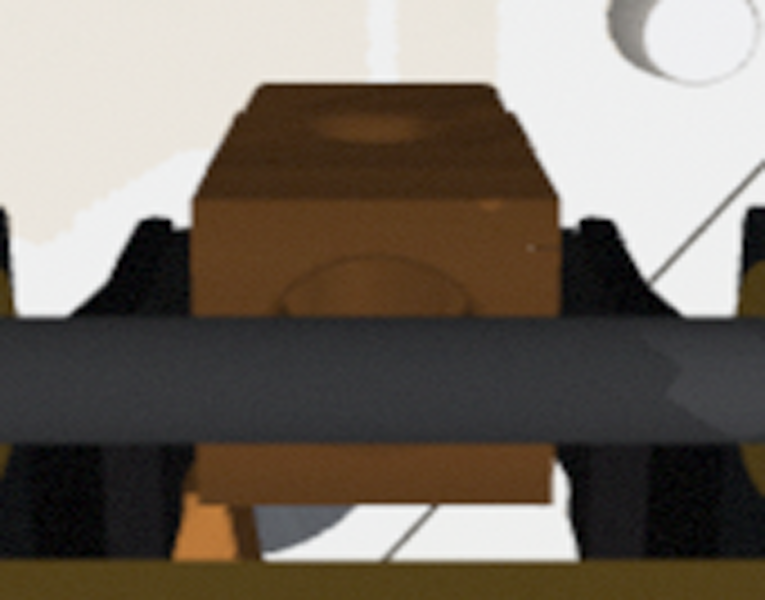

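```bash
cat > wt.py <<'E'
from h import *
from scipy.optimize import fsolve
import sys
def wt(f,vt,vb,vf,p):
    d=np.array([-.602,.799,0]); 
    def pt(a,h,x): # a toward d(block top face dir), h up along axis ; x=(phi, s0,z0)
        phi,s0,z0=x; c,s=np.cos(phi),np.sin(phi)
        S=s0+a*c+h*s; Z=z0-a*s+h*c   # phi>0: upper end toward d  (plain end away from d)
        return p+d*S+np.array([0,0,Z])
    def F(x): return [proj(f,pt(.018,.038,x))[1]-vt,proj(f,pt(.018,-.038,x))[1]-vb,proj(f,pt(-.018,.038,x))[1]-vf]
    x=fsolve(F,[0,0,-.01]); return np.degrees(x[0]),x[1:]
if __name__=='__main__':
    p=get_obs()['position']
    for dv in(-1,0,1): print(wt('w17',264.5,236+dv,340.5,p), wt('w17',264.5+dv,236,340.5,p))
E
python3 wt.py
```

```text
(np.float64(3.3537175847259126), array([-0.00024455, -0.01465719])) (np.float64(4.242530926467641), array([-0.0001526 , -0.01372113]))
(np.float64(3.819718530585465), array([-0.00073611, -0.01507668])) (np.float64(3.819718530585465), array([-0.00073611, -0.01507668]))
(np.float64(4.288758999916881), array([-0.00122642, -0.01548706])) (np.float64(3.3889005450668392), array([-0.00132694, -0.01644796]))
```

Emit:
arm_command:
  plan:
    - [[0, 0, -1], 0]
    - [[0, 0, -2.6], 0]
    - [[0, 0, -4.2], 0]
    - [[0, 0, -5.8], 0]
    - [[0, 0, -7.2], 0]

```text
time: 16.1
position: [0.4907, -0.0478, 0.112]
tool_rot: [-0.633, 0.315, -0.314, 0.633]
ft_force: [0.3, -0.2, -1.5]
grip_width: 0.0358
```

Emit:
arm_command:
  plan:
    - [[0, 0, -1], 0]
    - [[0, 0, -1.8], 0]
    - [[0, 0, -2.3], 0]
    - [[0, 0, -2.4], 0]
    - [[0, 0, -2.4], 0]

```text
time: 16.6
position: [0.4907, -0.0483, 0.0538]
tool_rot: [0.633, -0.315, 0.315, -0.633]
ft_force: [0.2, -0.2, -0.5]
grip_width: 0.0359
```

```bash
python3 v.py 18
```

```text
[ 0.49115253 -0.04875599  0.05476912] 16.7 [ 0.34047005 -0.34233305  0.39955936] [-0.07040341  0.01487525 -0.01846835] 0.03546771687000076
314 267
s,lat -0.1173762596221352 -0.1763009401900632
```

View pics/c18.png

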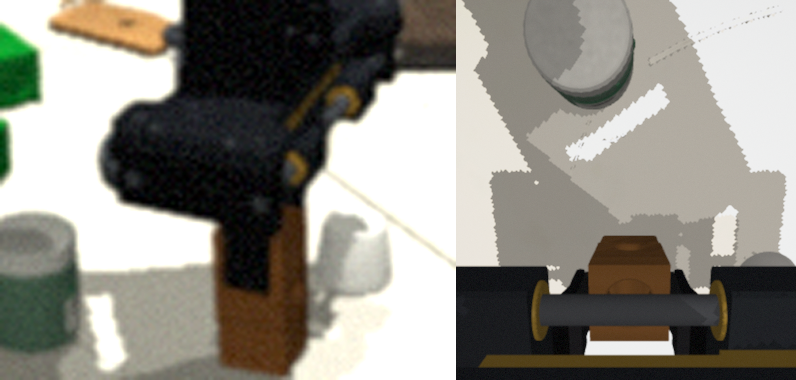

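Emit:
arm_command:
  plan:
    - [[0, 0, 0], 0]
    - [[0, 0, -0.15], 0]
    - [[0, 0, -0.25], 0]
    - [[0, 0, -0.32], 0]
    - [[0, 0, -0.32], 0]
  force: 5

```text
time: 17.2
position: [0.4922, -0.0502, 0.0475]
tool_rot: [-0.633, 0.314, -0.317, 0.633]
ft_force: [1.2, -1.5, 5.4]
grip_width: 0.0361
```

Emit:
arm_command:
  plan:
    - [[0, 0, -0.05], 0]
    - [[0, 0, -0.1], 0]
    - [[0, 0, -0.1], 0]

```text
time: 17.5
position: [0.492, -0.0499, 0.0451]
tool_rot: [-0.633, 0.314, -0.317, 0.633]
ft_force: [0.9, -1.4, 5.6]
grip_width: 0.0358
```

```bash
python3 v.py 19; python3 tilt.py 19; python3 - <<'E'
from h import *
p=cv2.imread('pics/w19.png'); cv2.imwrite('pics/wz19.png',cv2.resize(p[215:365,240:410],None,fx=4.5,fy=4,interpolation=cv2.INTER_CUBIC))
E
```

```text
[ 0.49195622 -0.04986159  0.04505523] 17.6 [ 0.18327133 -1.37352683  5.71355962] [-0.33696811 -0.07791038 -0.00815623] 0.035958592336704315
314 272
s,lat -0.1187434546443656 -0.1763243522605691
(303, 262, 24, 45)
left slope 0.37990196078431976 vertical -0.00898797730693254 tilt deg(+ = plain end toward d) -20.116620668526284
right slope -0.3799019607843088 vertical -0.030163311144844076 tilt deg(+ = plain end toward d) 17.673324487196602
```

View pics/tz19.png

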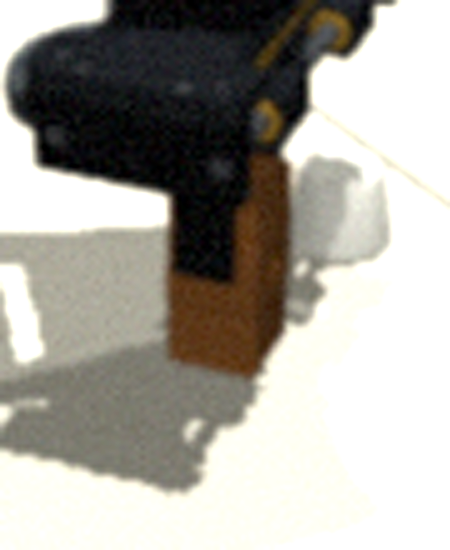

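View pics/wz19.png

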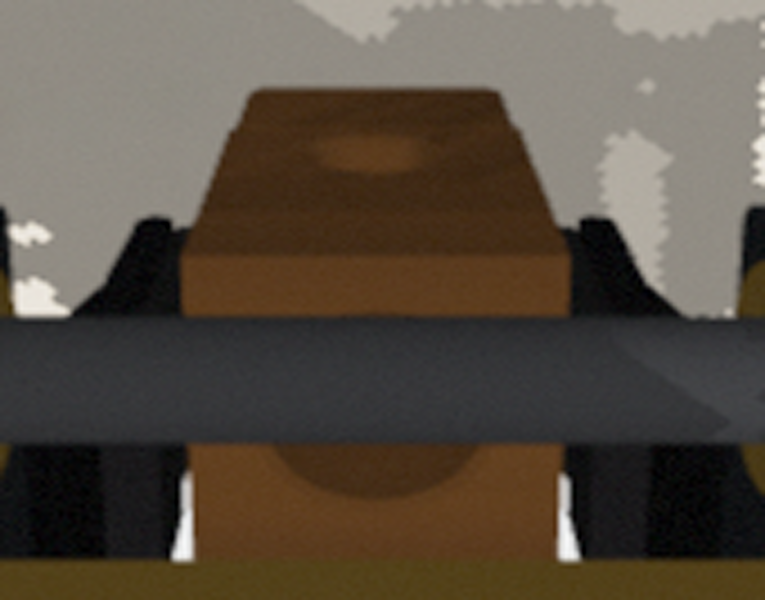

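```bash
python3 - <<'E'
from h import *
d=np.array([-.602,.799]);p=get_obs()['position']; print(p)
a=onz('w19',324,278.8,.076);b=onz('w19',324,237.5,0.0); print((a-p)[:2]@d,(b-p)[:2]@d, 'tilt',np.degrees(np.arctan2((a-b)[:2]@d,.076)))
# width checks
for v,ul,ur,z in((278.8,240+181/4.5,240+571/4.5,.076),(237.5,240+250/4.5,240+497/4.5,0)): print(np.linalg.norm(onz('w19',ul,v,z)-onz('w19',ur,v,z)))
for q in(-.018,.018):
  for s in(1,):
    g=np.array([p[0],p[1],0])+np.array([*d,0])*q-np.array([.799,.602,0])*.018
    A=proj('s19',g);B=proj('s19',g+[0,0,.076]); print('vertical slope',(A-B)[0]/(A-B)[1],A)
E
```

```text
[ 0.49195622 -0.04986159  0.04505523]
0.016978782115805634 0.015914676212345946 tilt 0.8021683369121871
0.03601848829075602
0.03491297529292492
vertical slope -0.030163311144843205 [319.58153338 308.48826312]
vertical slope -0.008987977306932338 [301.64009179 304.25252284]
```

Emit:
arm_command:
  plan:
    - [[0, 0, 0], 0]
    - [[0, 0, 0], 0]
    - [[0, 0, 0], 0]
    - [[0, 0, 0.3], 0]
    - [[0, 0, 0.9], 0]
  force: 25

```text
time: 18.1
position: [0.4892, -0.0486, 0.0663]
tool_rot: [0.633, -0.317, 0.314, -0.633]
ft_force: [0.9, -0.1, -0.6]
grip_width: 0.0355
```

Emit:
arm_command:
  plan:
    - [[0, 0, 1], 0]
    - [[0, 0, 2.2], 0]
    - [[0, 0, 3.6], 0]
    - [[0, 0, 5], 0]
    - [[0, 0, 6.2], 0]

```text
time: 18.6
position: [0.4898, -0.0487, 0.2234]
tool_rot: [-0.633, 0.315, -0.315, 0.633]
ft_force: [0.5, -0.3, -1.9]
grip_width: 0.0358
```

Emit:
arm_command:
  plan:
    - [[0, 0, 1.2], 0]
    - [[0, 0, 2.2], 0]
    - [[0, 0, 2.9], 0]
    - [[0, 0, 3.2], 0]
    - [[0, 0, 3.2], 0]

```text
time: 19.1
position: [0.4904, -0.0489, 0.3023]
tool_rot: [-0.633, 0.315, -0.316, 0.633]
ft_force: [-0.2, -0.0, -1.1]
grip_width: 0.0356
```

Emit:
arm_command:
  plan:
    - [[0, 0, 0], 0]
    - [[0, 0, 0], 0]
    - [[0, 0, 0], 0]

```text
time: 19.4
position: [0.4898, -0.0488, 0.3004]
tool_rot: [0.633, -0.316, 0.315, -0.633]
ft_force: [-0.0, 0.9, 0.1]
grip_width: 0.036
```

```bash
python3 v.py 20; python3 tilt.py 20; python3 - <<'E'
from h import *
snap('top','t20')
o=get_obs(); print(o['position'],o['joint_velocities'].round(4),o['time'],o['grip_width'])
p=cv2.imread('pics/w20.png'); cv2.imwrite('pics/wz20.png',cv2.resize(p[215:365,240:410],None,fx=4.5,fy=4,interpolation=cv2.INTER_CUBIC))
E
```

```text
[ 0.49009869 -0.048949    0.30079059] 19.5 [-0.30644071  0.47381455 -1.64311286] [ 0.01327314 -0.02189688 -0.03185134] 0.03528192829272164
316 133
s,lat -0.1168960610981241 -0.17725914699090967
(288, 108, 43, 67)
left slope 0.5511278195488725 vertical -0.007702078094611378 tilt deg(+ = plain end toward d) -33.90168036819882
right slope -0.09097744360902593 vertical -0.0288606334260444 tilt deg(+ = plain end toward d) 3.6901028424838462
[ 0.49018423 -0.04895679  0.30094821] [ 0.0006 -0.0035 -0.0017 -0.0005  0.0015 -0.0013] 19.55 0.0359320287868549
```

View pics/tz20.png

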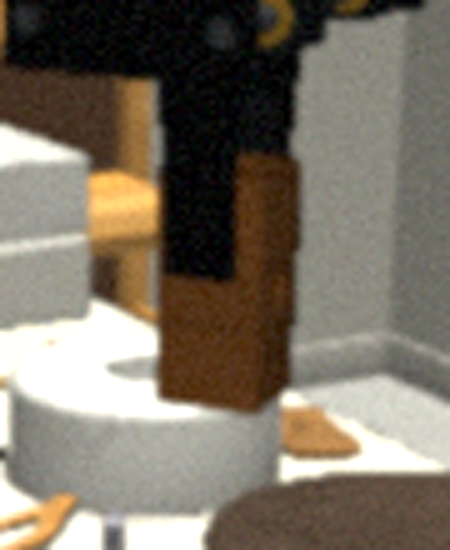

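View pics/wz20.png

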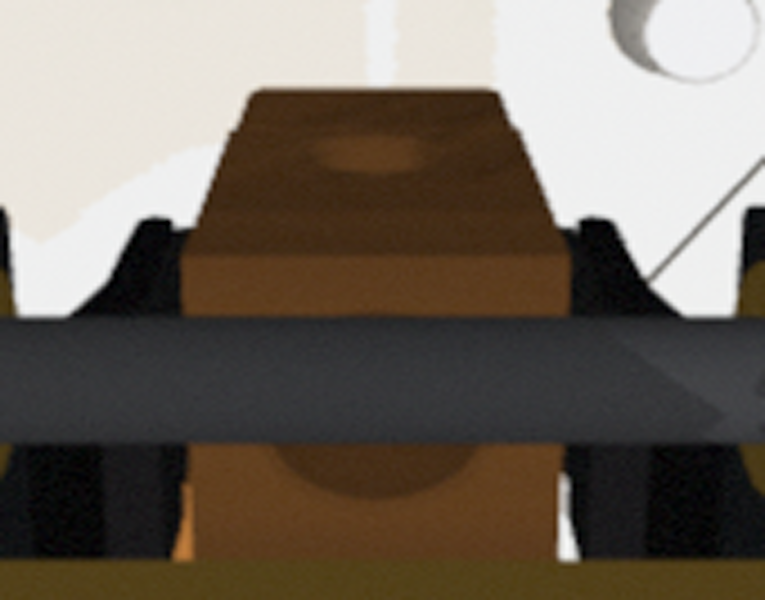

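View pics/t20.png

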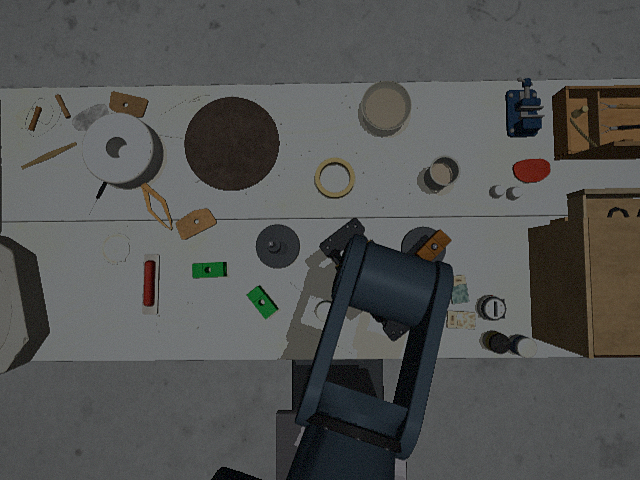

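```bash
python3 -c "
from rig import hand_in
print(hand_in())"
```

```text
the job is handed in; nothing more can be done
None
```

The bored block is held with its blind hole facing up at (0.49, −0.05), over open table between the two stands. Its lower end is about 0.25 m above the table, well clear of the 0.136 m post tips. I handed the job in at about 19.6 s.

**What I did:**
- **Which block:** it was the left one. The wrist view showed the blind hole in the end facing (0.6, −0.8). The right block's far end was never viewed.
- **Lift and turn:** I gripped near the hole end, lifted the block off its post and eased the grip to 3 N, but it did not swing down. I then hooked its plain end under the empty left collar and turned it upright.
- **Straightening:** the turn left it about 3.5° past vertical. I pressed its plain end on the bare table at about 6 N with a light grip, tightened to 25 N and lifted.

**Last checks:**
- **Tilt:** the block measured about 0.8° off vertical on the table, and its wrist view looked unchanged after lifting. My automatic edge fit in the scene picture disagreed (left edge −34°, right edge +4°). I discounted it because the colour mask had picked up the background and dark fingers, and the block's edge looks vertical by eye.
- **Other things:** the final pictures show the plain block, tape, beaker and plug where they were. The jar is mostly hidden by the arm in the last top view. I saw nothing touching it, but its final place was judged by eye only.
- **Dowel access:** the gripper's body sits about 40 mm above the hole, because the arm could only keep the tool pointing down.

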